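# Pack the tested lamps in test order

## Robot

A 6-joint arm with a two-finger parallel gripper is mounted at the origin on the work surface. World frame = base frame: x ahead of the robot, y to its left, z up, the work surface at z = 0. Lengths are in m, angles in degrees, forces in N, time in s.
With the tool pointing down it reaches from about 0.4 to 0.825 m from the base axis. Payload 7 kg.
Tool frame: the origin (TCP) lies on the centre line of the jaws, within the pads' length; the fingertips stand 8 mm ahead of it and the grasp point (between the pads) lies 11 mm behind it; z points along the fingers, y is the line along which they close (so a half turn about z gives the same grasp; the last joint's range is limited). The gripper opens to 88 mm and grips with 3 to 60 N. Pads are 19 mm wide; open, the fingers measure 130 mm over their backs; the gripper's body (78 mm by 193 mm) begins 47 mm behind the grasp point.
Start: joints at [16.507, 20.546, 0.682, 0, -70.136, -16.507], TCP at [0.675, -0, 0.235] pointing down, gripper open.
Joint ranges: [-176.03, 176.03], [-82.01, 121.73], [-58.28, 71.71], [-173.87, 95.51], [-174.79, -0.11], [-173.66, 173.66]. Speed limits (degrees/s): [136.94, 136.94, 172.46, 180, 180, 180].

## Interface

Orientations are given as [roll, pitch, yaw] about the fixed x, y, z axes, in that order (R = Rz(yaw) Ry(pitch) Rx(roll)).
In Python, from plant import r gives the robot as it stands.
- The arm moves only by the tool carry_out, never from a script. Its argument "targets" is a list of rows, each a list of 6 numbers: the shift along the tool's x, y, z scaled (see below), then the turn, a rotation vector about the tool's x, y, z scaled (see below). A call has 1 to 5 rows; each row shifts and turns the commanded pose from where the row before left it, along the tool's axes as they then stand; what a row does not reach is not made up. The controller multiplies each number of a shift by 0.5 m and each number of a turn by 60 degrees. A row lasts 1/8 s, in which the tool goes at most 62.5 mm and 10.7 degrees, less where a joint would pass 70% of its speed; a pose out of reach is approached as far as the arm can. A call with a number of a shift or a turn outside -1 to 1 is refused whole. A call with a gripper value outside its range is refused whole. "hand" is the opening, from 0 (shut) to 1 (fully open), set as the call begins (left out, the last holds). The fingers move at their own pace and stop on an object; "squeeze" is the grip in N (left out, the last holds). Time passes only in rows, so rows that do not move let the fingers close. It gives the time, the measured TCP pose, the force, the opening and the grip force at its end, in the units of the state.
- r.get_state(): the state, without advancing time (a new reading comes with each control period).
- r.capture(name): name is "scene" or "side" or "wrist"; returns the picture (400x640x3 uint8, red, green, blue); there is no depth.
- r.camera_info(name): a dict with "K" (3x3 intrinsics, pixels), "eye" and "attitude" of the camera in the world. Camera axes: x right, y down, z forward; pixel columns grow to the right and rows downward; lengths in m; the calibration is good to about 2 mm. A picture is of the moment at which its call begins: read the wrist's pose just before it. camera_info takes no time and is no camera call; for the wrist camera it gives the pose at the moment of the call.
- r.close_job(): hands the job in; it is judged then, once.
The state is a dict: "time_s": time; "joints": joint angles; "qd": joint speeds; "joint_torque": joint torques, N m; "tcp_pos": TCP position; "eef_rot": TCP orientation; "contact_force": force on the tool from outside, world axes, zero at the start; "moment": the same for the moment, N m; "gripper_width": finger opening in m; "gripper_force": force on a finger pad.
Only numpy, scipy, OpenCV 4.12 (cv2) and the standard library are available. Lean on these libraries where they do the work, as an engineer would, in place of code of your own. Each camera call takes 0.05 s, during which the arm holds its last target. There are 200 camera calls.

## Task

Move the four tested glass lamps from the lampholders of the test strip into the pockets of the brown packing tray, keeping their order: the lamp next to the grey supply box goes into the pocket next to the tray's wire handle, and so on along the row. The glass is fragile: grip it lightly, set each lamp down gently without dropping it or tipping it over, and leave all four standing upright, cap down, each seated on the floor of its own pocket.

Things in the scene. Friction and masses are not known exactly. Their poses are not given: they have to be found in the camera images.
- lamp_globe: Opal glass globe lamp, loose, standing cap down; the largest: a ball 60 mm across centred 58 mm above the origin, top at 88 mm (grip at 58 mm). Metal cap below, 26 mm across, 24 mm tall; origin at the centre of its flat underside, z up. About 60 g, cap-heavy. A grip over 40 N cracks it (10 to 15 N holds well).
- lamp_ball: Opal glass golf-ball lamp, loose, standing cap down; a ball 45 mm across centred 53 mm above the origin, top at 75 mm (grip at 53 mm). Metal cap below, 26 mm across, 24 mm tall; origin at the centre of its flat underside, z up. About 60 g, cap-heavy. A grip over 40 N cracks it (10 to 15 N holds well).
- lamp_candle: Opal glass candle lamp, loose, standing cap down; slim, 35 mm across from 40 to 58 mm above the origin, tapering to a point at 92 mm (grip at 50 mm). Metal cap below, 26 mm across, 24 mm tall; origin at the centre of its flat underside, z up. About 60 g, cap-heavy. A grip over 40 N cracks it (10 to 15 N holds well).
- lamp_reflector: Opal glass reflector lamp, loose, standing cap down; a cone widening to a straight band 50 mm across from 56 to 76 mm above the origin, flat face on top (grip at 66 mm). Metal cap below, 26 mm across, 24 mm tall; origin at the centre of its flat underside, z up. About 60 g, cap-heavy. A grip over 40 N cracks it (10 to 15 N holds well).
- socket_globe: The black round lampholder in which the globe lamp stands at the start; all four alike, fixed: 46 mm across, 16 mm tall, open cup 34 mm wide, floor 6 mm above the origin (a lamp lifts straight out). Origin at the centre of its underside, on the 15 mm thick, 66 mm wide test strip; z up, y along the strip, x across.
- socket_ball: The black round lampholder in which the golf-ball lamp stands at the start; all four alike, fixed: 46 mm across, 16 mm tall, open cup 34 mm wide, floor 6 mm above the origin (a lamp lifts straight out). Origin at the centre of its underside, on the 15 mm thick, 66 mm wide test strip; z up, y along the strip, x across.
- socket_candle: The black round lampholder in which the candle lamp stands at the start; all four alike, fixed: 46 mm across, 16 mm tall, open cup 34 mm wide, floor 6 mm above the origin (a lamp lifts straight out). Origin at the centre of its underside, on the 15 mm thick, 66 mm wide test strip; z up, y along the strip, x across.
- socket_reflector: The black round lampholder in which the reflector lamp stands at the start; all four alike, fixed: 46 mm across, 16 mm tall, open cup 34 mm wide, floor 6 mm above the origin (a lamp lifts straight out). Origin at the centre of its underside, on the 15 mm thick, 66 mm wide test strip; z up, y along the strip, x across.
- supply_box: Grey supply box, 60 x 46 mm, 50 mm tall, with a round black plug on top, fixed on one end of the test strip (either end; the other end carries only a flat black block). Origin at the centre of its underside. The lampholders stand in a row 73, 143, 213 and 283 mm from it.
- tray: Brown packing tray, fixed, 86 (x) by 290 (y) mm, 28 mm tall, dark wire handle at its +y end. Origin at the centre of its underside. Four alike round pockets at x = 0, y = +105 (next to the handle), +35, -35, -105 mm: 44 mm across, bevelled rim, 16 mm deep, flat floor 12 mm above the origin. Over 30 N of set-down force, or a drop of over 10 mm, breaks a lamp.
Not all that is in view belongs to the job. What is shaped like the lamp_globe but pink or yellow is not meant. What is shaped like the lamp_candle but red is not meant.

How it is judged (in metres and radians):
At the end, for the whole second after the job is handed in: The lamp from the n-th lampholder counted from the supply box stands in the n-th pocket counted from the handle, for all four: foot within 14 mm of the pocket centre each way and 8 to 17 mm above the tray underside, upright within 0.15 rad, released and at rest (((horizontal distance between socket_globe and supply_box between 0.043 and 0.103 m and y of lamp_globe in the frame of tray between 0.091 and 0.119 m) or (horizontal distance between socket_globe and supply_box between 0.113 and 0.173 m and y of lamp_globe in the frame of tray between 0.021 and 0.049 m) or (horizontal distance between socket_globe and supply_box between 0.183 and 0.243 m and y of lamp_globe in the frame of tray between -0.049 and -0.021 m) or (horizontal distance between socket_globe and supply_box between 0.253 and 0.313 m and y of lamp_globe in the frame of tray between -0.119 and -0.091 m)) and x of lamp_globe in the frame of tray between -0.014 and 0.014 m and z of lamp_globe in the frame of tray between 0.008 and 0.017 m and angle between each of lamp_globe, lamp_ball, lamp_candle, lamp_reflector's own z axis and vertical below 0.15 rad and linear speed of each of lamp_globe, lamp_ball, lamp_candle, lamp_reflector below 0.02 m/s and contact force between each of lamp_globe, lamp_ball, lamp_candle, lamp_reflector and the fingers below 0.05 N and ((horizontal distance between socket_ball and supply_box between 0.043 and 0.103 m and y of lamp_ball in the frame of tray between 0.091 and 0.119 m) or (horizontal distance between socket_ball and supply_box between 0.113 and 0.173 m and y of lamp_ball in the frame of tray between 0.021 and 0.049 m) or (horizontal distance between socket_ball and supply_box between 0.183 and 0.243 m and y of lamp_ball in the frame of tray between -0.049 and -0.021 m) or (horizontal distance between socket_ball and supply_box between 0.253 and 0.313 m and y of lamp_ball in the frame of tray between -0.119 and -0.091 m)) and x of lamp_ball in the frame of tray between -0.014 and 0.014 m and z of lamp_ball in the frame of tray between 0.008 and 0.017 m and ((horizontal distance between socket_candle and supply_box between 0.043 and 0.103 m and y of lamp_candle in the frame of tray between 0.091 and 0.119 m) or (horizontal distance between socket_candle and supply_box between 0.113 and 0.173 m and y of lamp_candle in the frame of tray between 0.021 and 0.049 m) or (horizontal distance between socket_candle and supply_box between 0.183 and 0.243 m and y of lamp_candle in the frame of tray between -0.049 and -0.021 m) or (horizontal distance between socket_candle and supply_box between 0.253 and 0.313 m and y of lamp_candle in the frame of tray between -0.119 and -0.091 m)) and x of lamp_candle in the frame of tray between -0.014 and 0.014 m and z of lamp_candle in the frame of tray between 0.008 and 0.017 m and ((horizontal distance between socket_reflector and supply_box between 0.043 and 0.103 m and y of lamp_reflector in the frame of tray between 0.091 and 0.119 m) or (horizontal distance between socket_reflector and supply_box between 0.113 and 0.173 m and y of lamp_reflector in the frame of tray between 0.021 and 0.049 m) or (horizontal distance between socket_reflector and supply_box between 0.183 and 0.243 m and y of lamp_reflector in the frame of tray between -0.049 and -0.021 m) or (horizontal distance between socket_reflector and supply_box between 0.253 and 0.313 m and y of lamp_reflector in the frame of tray between -0.119 and -0.091 m)) and x of lamp_reflector in the frame of tray between -0.014 and 0.014 m and z of lamp_reflector in the frame of tray between 0.008 and 0.017 m); the robot touches nothing.
It fails at once if a lamp is set into the tray hard (over 30 N) (contact force between any of lamp_globe, lamp_ball, lamp_candle, lamp_reflector and tray above 30 N).
It fails at once if a lamp is squeezed with over 40 N a finger, or struck as hard (contact force between any of lamp_globe, lamp_ball, lamp_candle, lamp_reflector and anything else above 80 N).
It fails at once if a lamp is tipped over (angle between any of lamp_globe, lamp_ball, lamp_candle, lamp_reflector's own z axis and vertical above 1.1 rad).
It fails at once if a lamp is dropped (falls freely at over 0.45 m/s, about 10 mm) ((linear speed of lamp_globe above 0.45 m/s and contact force between lamp_globe and the fingers below 0.05 N) or (linear speed of lamp_ball above 0.45 m/s and contact force between lamp_ball and the fingers below 0.05 N) or (linear speed of lamp_candle above 0.45 m/s and contact force between lamp_candle and the fingers below 0.05 N) or (linear speed of lamp_reflector above 0.45 m/s and contact force between lamp_reflector and the fingers below 0.05 N)).
It also fails if it takes over 118 s, if anything falls off the work surface, if the arm or the gripper's body presses on something with over 40 N, if the wrist force passes 120 N, or if a joint passes its speed limit or range.

## Working session

There is one attempt and no reset: what is moved stays moved. The work goes in short steps, Python scripts to look and compute and a tool call to move; the robot and the scene stay as the last step left them, time stands still between calls to the robot, and variables do not carry over. Pictures are saved under pics/ and viewed, at most 14 in all, crops included, and the job is handed in when it is done.

Besides the shell and the picture viewer there is one more tool, called after "Call:" by a JSON object that holds its "op" and its "data", one argument or row to a line. carry_out: Moves the arm, as the interface text tells. Its arguments: {"type":"object","properties":{"targets":{"type":"array","items":{"type":"array","items":{"type":"number","minimum":-1,"maximum":1}}},"hand":{"type":"number"},"squeeze":{"type":"number"}},"required":["targets"]}

```bash
mkdir -p pics; ls
python3 - <<'E'
from plant import r
import cv2,json
for n in("scene","side","wrist"):
    i=r.camera_info(n);print(n,{k:(v.tolist() if hasattr(v,'tolist') else v) for k,v in i.items()})
    cv2.imwrite(f"pics/{n}0.png",r.capture(n)[:,:,::-1])
print(r.get_state())
E
```

```text
pics
scene {'K': [[374.5139045701374, 0.0, 322.73792650231024], [0.0, 374.5139045701374, 203.71804172152144], [0.0, 0.0, 1.0]], 'eye': [1.0870627673637325, 0.17965300276586346, 0.6240314613894192], 'attitude': [-139.99671862210266, 0.2874981105128757, 109.24887601066328]}
side {'K': [[413.3182716361235, 0.0, 324.6959517248714], [0.0, 413.3182716361235, 203.19164642294106], [0.0, 0.0, 1.0]], 'eye': [0.2798430012606236, -0.5600482404463162, 0.5805625700386192], 'attitude': [-127.83322833652547, 0.6083266480947415, -31.15060587205837]}
wrist {'K': [[346.6196064161317, 0.0, 315.11210192897715], [0.0, 346.6196064161317, 197.7839108573588], [0.0, 0.0, 1.0]], 'eye': [0.6755177258512448, -0.08224703135542608, 0.3835644483181756], 'attitude': [162.37099724410737, -0.04644925687765307, -179.97777851960055]}
{'time_s': 0.15, 'joints': array([ 1.65080607e+01,  2.05817930e+01,  6.44095976e-01, -1.23256488e-02,
       -7.01348900e+01, -1.65065494e+01]), 'qd': array([-0.03093912, -0.1014445 ,  0.13808276,  0.07817705, -0.01463795,
       -0.06662117]), 'joint_torque': array([ 1.39394037e-04, -5.83274567e+01,  2.93289685e+01,  7.00122759e+00,
        8.75052094e-03, -9.76538854e-05]), 'tcp_pos': array([ 6.74636450e-01, -2.81850150e-05,  2.33834436e-01]), 'eef_rot': array([ 1.79927112e+02, -9.51451765e-03, -9.00026784e+01]), 'contact_force': array([0.54019979, 0.01185129, 0.86225518]), 'moment': array([0.01522975, 0.02797696, 0.03509959]), 'gripper_force': 0.0, 'gripper_width': 0.08779141187341707}
```

View pics/scene0.png

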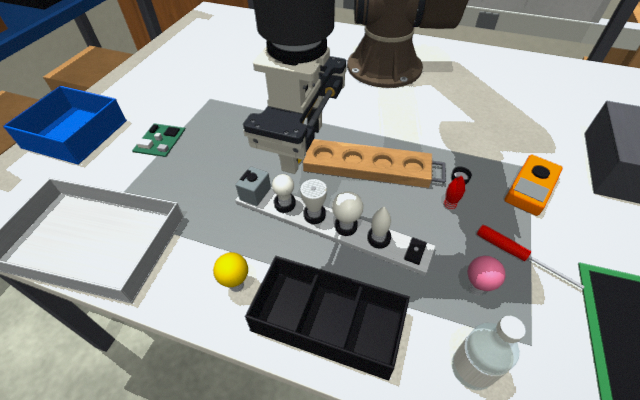

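View pics/side0.png

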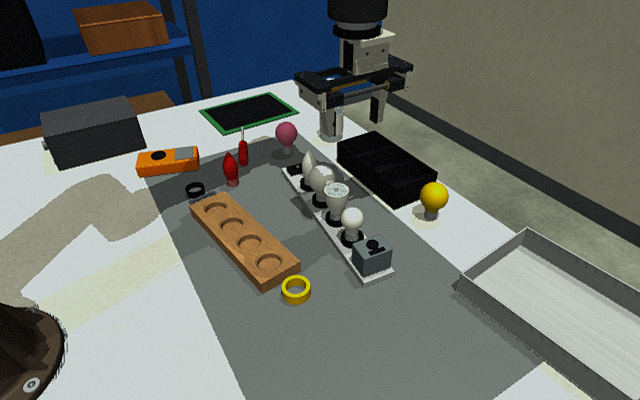

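View pics/wrist0.png

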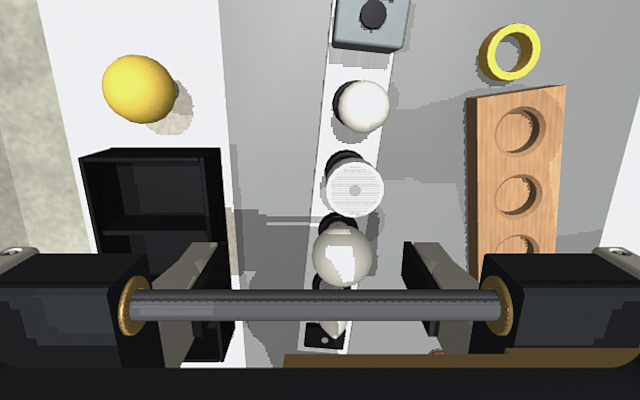

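Scene: the supply box is at (253,187). From it along the strip come the ball (283,186), reflector (313,195), globe (347,208) and candle (380,225), then a flat block (416,250). The tray handle is at (437,172), on the tray's right (+y) end, with pockets at (414,162), (383,160), (352,156) and (324,152). Side: the same row from the box (372,255), with the yellow ring (296,290) at the tray's -y end.

Could be confused with the lamps: yellow globe (231,270), pink globe (486,273), red candle (456,190). All are excluded by colour; the wanted lamps are opal white and stand in the strip. I'll move back so the wrist camera sees both rows.

Call:
{"op": "carry_out", "data": {
  "targets": [
    [-0.08,0.04,-0.08,0,0,0],
    [-0.08,0.04,-0.08,0,0,0],
    [-0.08,0.04,-0.08,0,0,0],
    [0,0,0,0,0,0],
    [0,0,0,0,0,0]
  ]
}}

```text
time_s: 0.78
tcp_pos: [0.6146, 0.1203, 0.3542]
eef_rot: [180.0, 0.0, -90.0]
contact_force: [-0.6, 0.8, -0.2]
gripper_width: 0.0875
gripper_force: 0.0
```

Run:
```python
from plant import r
import cv2,pickle
s=r.get_state();i=r.camera_info("wrist");im=r.capture("wrist")
cv2.imwrite("pics/w1.png",im[:,:,::-1]);pickle.dump((i,im),open("w1.pkl","wb"))
print(s['time_s'],s['tcp_pos'],s['eef_rot'],i['eye'],i['attitude'])
```

```text
0.775 [0.61459846 0.12028843 0.35415126] [ 1.79967109e+02  1.08980166e-02 -8.99553173e+01] [0.61545739 0.03801221 0.50396033] [ 1.62352572e+02  4.05918447e-03 -1.79927749e+02]
```

View pics/w1.png

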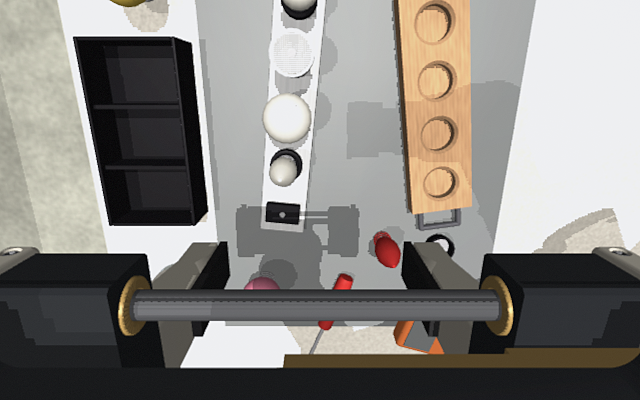

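The wrist view shows the pockets (435,21), (438,80), (439,133), (439,182), the handle at (438,218), and the lamps reflector (291,54), globe (287,118) and candle (285,170). The ball is cut off at (298,5). I'll take a second view 0.1 m toward -y.

Call:
{"op": "carry_out", "data": {
  "targets": [
    [0.1,0,0,0,0,0],
    [0.1,0,0,0,0,0],
    [0,0,0,0,0,0],
    [0,0,0,0,0,0]
  ]
}}

```text
time_s: 1.32
tcp_pos: [0.6149, 0.019, 0.3533]
eef_rot: [179.9, -0.0, -90.1]
contact_force: [0.1, 0.7, 0.2]
gripper_width: 0.0873
gripper_force: 0.0
```

Run:
```python
from plant import r
import cv2,pickle
s=r.get_state();i=r.camera_info("wrist");im=r.capture("wrist")
cv2.imwrite("pics/w2.png",im[:,:,::-1]);pickle.dump((i,im),open("w2.pkl","wb"))
print(s['time_s'],s['tcp_pos'],s['eef_rot'],i['eye'],i['attitude'])
```

```text
1.325 [0.61486861 0.01897258 0.3533301 ] [ 1.79887912e+02 -2.45302728e-02 -9.01158601e+01] [ 0.61572647 -0.06318453  0.50321188] [ 1.62385297e+02 -7.05905273e-02  1.79911683e+02]
```

View pics/w2.png

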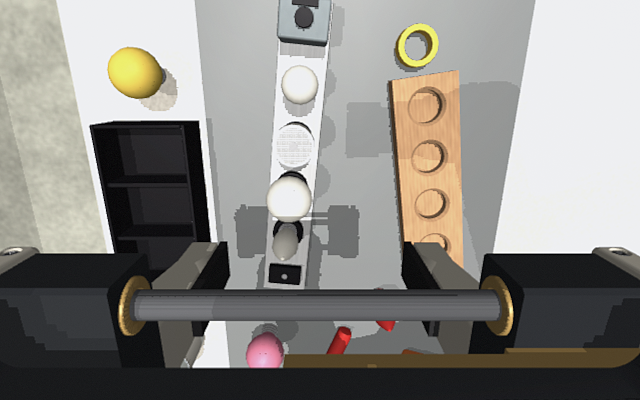

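```bash
cat > h.py <<'E'
import numpy as np,cv2,pickle
from scipy.spatial.transform import Rotation as Ro
def ray(i,uv):
    K=np.array(i['K']);d=np.linalg.inv(K)@[uv[0],uv[1],1]
    return np.array(i['eye']),Ro.from_euler('xyz',i['attitude'],degrees=True).apply(d/np.linalg.norm(d))
def plane(i,uv,z):
    e,d=ray(i,uv);return e+d*(z-e[2])/d[2]
def tri(rs):
    A=sum(np.eye(3)-np.outer(d,d) for e,d in rs);b=sum((np.eye(3)-np.outer(d,d))@e for e,d in rs)
    p=np.linalg.solve(A,b);return p,[np.linalg.norm(np.cross(p-e,d))*1e3 for e,d in rs]
E
python3 - <<'E'
from h import *
out=[]
for n in("w1","w2"):
    i,im=pickle.load(open(n+".pkl","rb"))
    c=np.ascontiguousarray(im[:290,230:480,::-1]);big=cv2.resize(c,None,fx=2,fy=2,interpolation=cv2.INTER_CUBIC)
    hs=cv2.cvtColor(im,cv2.COLOR_RGB2HSV)
    br=cv2.inRange(hs,(5,60,60),(25,255,255))
    g=cv2.cvtColor(big,cv2.COLOR_BGR2GRAY);g=cv2.GaussianBlur(g,(5,5),0)
    C=cv2.HoughCircles(g,cv2.HOUGH_GRADIENT,1,60,param1=100,param2=18,minRadius=24,maxRadius=54)
    for x,y,R in C[0]:
        cv2.circle(big,(int(x),int(y)),int(R),(0,0,255),1);cv2.putText(big,f"{x/2+230:.0f},{y/2:.0f},{R/2:.0f}",(int(x)-40,int(y)),0,.4,(255,0,0),1)
    for k in range(0,290,50):cv2.putText(big,str(k),(0,2*k+8),0,.35,(0,200,0),1);cv2.line(big,(0,2*k),(8,2*k),(0,255,0),1)
    out.append(big[:580,:400] if 0 else big)
o=np.hstack([b[:,:] for b in out]);o=cv2.resize(o,(800,464),interpolation=cv2.INTER_AREA)
cv2.imwrite("pics/hough.png",o)
E
```

```text
(no output)
```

View pics/hough.png

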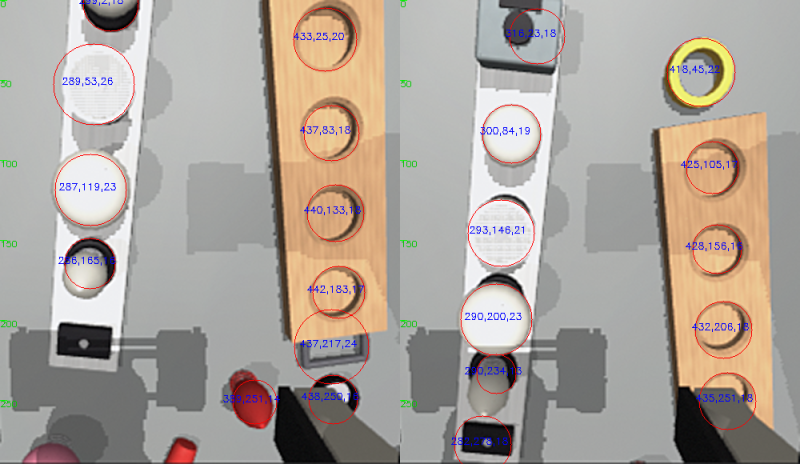

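Run:
```python
from h import *
i1=pickle.load(open("w1.pkl","rb"))[0];i2=pickle.load(open("w2.pkl","rb"))[0]
T=lambda a,b:tri([ray(i1,a),ray(i2,b)])
f=lambda t:(np.round(t[0],4),np.round(t[1],1))
# viewed sphere centre: refine from Hough
print("globe",f(T((286.5,118.5),(290,199.5))))
print("refl top",f(T((291,54),(294.5,146))))
print("ball plane z=.074",plane(i2,(300,84),.074).round(4), "box top",plane(i2,(305,20),.065).round(4))
print("candle tip",f(T((282,180),(283,253))))
P1=[(434,23),(437.5,81),(439.5,133),(441,182.5)];P2=[(426,105),(429,156.5),(431.5,205),(434,249)]
for a,b in zip(P1,P2):print("pocket",f(T(a,b)),plane(i1,a,.028)[:2].round(4),plane(i2,b,.028)[:2].round(4))
# strip block/edges
print("block",plane(i1,(283,214),.02).round(4),plane(i2,(285,272),.02).round(4))
```

```text
globe (array([0.6486, 0.0733, 0.0805]), array([1., 1.]))
refl top (array([0.641 , 0.0028, 0.0919]), array([1.1, 1.1]))
ball plane z=.074 [ 0.633  -0.0674  0.074 ] box top [ 0.6266 -0.1368  0.065 ]
candle tip (array([0.6581, 0.1495, 0.0794]), array([0.8, 0.8]))
pocket (array([ 0.4641, -0.0405,  0.0154]), array([0.1, 0.1])) [ 0.468  -0.0385] [ 0.4681 -0.0411]
pocket (array([0.454 , 0.0296, 0.0196]), array([0.5, 0.5])) [0.4562 0.0297] [0.4574 0.0279]
pocket (array([0.4502, 0.0954, 0.0385]), array([0.3, 0.3])) [0.4462 0.0968] [0.4468 0.099 ]
pocket (array([0.4409, 0.1631, 0.0404]), array([0.2, 0.2])) [0.4364 0.1664] [0.436  0.1692]
block [0.663  0.2173 0.02  ] [0.6628 0.2123 0.02  ]
```

Run:
```python
from h import *
i1=pickle.load(open("w1.pkl","rb"))[0];i2=pickle.load(open("w2.pkl","rb"))[0]
i0=dict(K=i1['K'],eye=[0.6755177, -0.082247, 0.3835645],attitude=[162.370997, -0.046449, -179.977779])
im=cv2.imread("pics/wrist0.png")
g=cv2.GaussianBlur(cv2.cvtColor(cv2.resize(im[50:290,300:420],None,fx=2,fy=2),cv2.COLOR_BGR2GRAY),(5,5),0)
C=cv2.HoughCircles(g,cv2.HOUGH_GRADIENT,1,60,param1=100,param2=18,minRadius=40,maxRadius=66)
C=[(x/2+300,y/2+50,R/2) for x,y,R in C[0]];print(np.round(C,1))
for n,uvs,z in(("ball",[(i0,(363,106)),(i2,(300,84))],.074),("refl",[(i0,(355,189)),(i1,(291,54)),(i2,(294.5,146))],.097),("globe",[(i0,(342,257)),(i1,(286.5,118.5)),(i2,(290,199.5))],.079)):
    print(n,[np.round(q,4) for q in tri([ray(*u) for u in uvs])],[plane(*u,z)[:2].round(4) for u in uvs])
```

```text
[[355.2 191.2  29.4]
 [342.8 255.2  31. ]
 [363.2 107.2  25.6]]
ball [array([ 0.6332, -0.0672,  0.0699]), array([0.266, 0.266])] [array([ 0.6339, -0.0671]), array([ 0.633 , -0.0674])]
refl [array([0.6407, 0.0027, 0.0919]), array([0.5333, 1.371 , 0.9297])] [array([0.6409, 0.0009]), array([0.6418, 0.0033]), array([0.6395, 0.002 ])]
globe [array([0.6488, 0.0733, 0.0818]), array([0.6153, 0.7681, 1.3069])] [array([0.649 , 0.0751]), array([0.6498, 0.0735]), array([0.6477, 0.0738])]
```

The measurements agree to 1–2 mm. On the strip, the lamps sit at ball (.633,-.067), reflector (.641,.002), globe (.649,.074) and candle (.657,.143). The pockets from the handle are at (.436,.168), (.447,.098), (.457,.029) and (.468,-.040). I'll start with the ball, which goes to pocket 1.

Call:
{"op": "carry_out", "data": {
  "targets": [
    [0.086,-0.0185,0.07,0,0,0],
    [0.086,-0.0185,0.07,0,0,0],
    [0,0,0.11,0,0,0],
    [0,0,0.11,0,0,0],
    [0,0,0.08,0,0,0]
  ],
  "hand": 1,
  "squeeze": 12
}}

```text
time_s: 2.0
tcp_pos: [0.6324, -0.0654, 0.1315]
eef_rot: [179.8, -0.0, -90.0]
contact_force: [-0.1, -0.9, -0.5]
gripper_width: 0.0878
gripper_force: 0.0
```

Run:
```python
from plant import r
import cv2
im=r.capture("wrist")[:,:,::-1];im2=r.capture("side")[:,:,::-1]
cv2.imwrite("pics/c1.png",cv2.resize(np.vstack([im[150:350,170:470],im2[120:320,240:540]]) if 0 else im2[100:300,260:460],None,fx=2.5,fy=2.5))
print(r.get_state()['tcp_pos'],r.get_state()['time_s'])
```

```text
[ 0.63029032 -0.06548407  0.12915146] 2.1
```

View pics/c1.png

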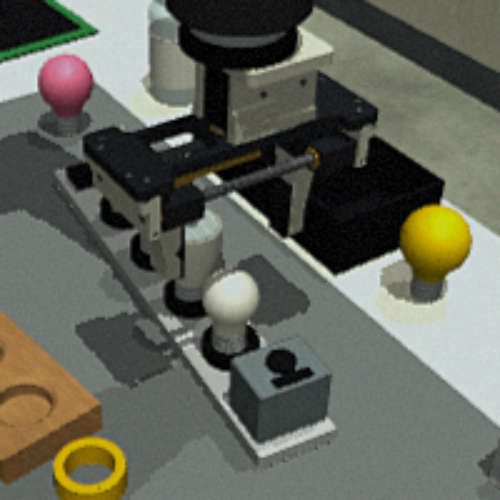

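Run:
```python
from h import *
from plant import r
i=r.camera_info("side")
def pr(p):
    q=np.array(i['K'])@Ro.from_euler('xyz',i['attitude'],degrees=True).inv().apply(np.array(p)-i['eye']);q=q[:2]/q[2]
    return (q.round(),((q-[260,100])*2.5).round())
s=r.get_state();print(s['tcp_pos'],s['eef_rot'],s['time_s'])
print(pr([.633,-.067,.074]),pr([.587,-.067,.123]),pr([.675,-.067,.123]),pr([.641,.002,.09]))
```

```text
[ 0.63029032 -0.06548407  0.12915146] [ 1.79459418e+02 -3.83461066e-02 -8.99922340e+01] 2.1
(array([352., 218.]), array([231., 296.])) (array([332., 206.]), array([179., 265.])) (array([372., 191.]), array([279., 227.])) (array([336., 192.]), array([191., 230.]))
```

Projecting the fingertips gives (179,265) and the ball (231,296) in the crop, matching the picture, so the gripper is over the ball lamp next to the box. I'll go down and grip.

Call:
{"op": "carry_out", "data": {
  "targets": [
    [0,0,0.06,0,0,0],
    [0.002,0,0.06,0,0,0],
    [0,0,0.024,0,0,0],
    [0,0,0,0,0,0]
  ]
}}

```text
time_s: 2.6
tcp_pos: [0.6339, -0.0667, 0.0631]
eef_rot: [180.0, -0.0, -90.0]
contact_force: [-0.2, -0.6, 0.5]
gripper_width: 0.0877
gripper_force: 0.0
```

Call:
{"op": "carry_out", "data": {
  "targets": [
    [0,0,0,0,0,0],
    [0,0,0,0,0,0],
    [0,0,0,0,0,0],
    [0,0,0,0,0,0],
    [0,0,0,0,0,0]
  ],
  "hand": 0,
  "squeeze": 12
}}

```text
time_s: 3.22
tcp_pos: [0.6334, -0.067, 0.0627]
eef_rot: [-180.0, 0.0, -90.0]
contact_force: [-1.0, 0.4, 1.2]
gripper_width: 0.0436
gripper_force: 12.1
```

Call:
{"op": "carry_out", "data": {
  "targets": [
    [0,0,-0.03,0,0,0],
    [0,0,-0.07,0,0,0],
    [0,0,-0.08,0,0,0],
    [0,0,-0.06,0,0,0],
    [0,0,-0.02,0,0,0]
  ]
}}

```text
time_s: 3.85
tcp_pos: [0.6345, -0.067, 0.1958]
eef_rot: [-179.8, 0.0, -90.0]
contact_force: [-0.7, -0.3, -0.4]
gripper_width: 0.0436
gripper_force: 12.0
```

Call:
{"op": "carry_out", "data": {
  "targets": [
    [-0.03,0.025,0,0,0,0],
    [-0.06,0.05,0,0,0,0],
    [-0.07,0.06,0,0,0,0],
    [-0.07,0.06,0,0,0,0],
    [-0.07,0.06,0,0,0,0]
  ]
}}

```text
time_s: 4.47
tcp_pos: [0.5035, 0.0839, 0.1913]
eef_rot: [179.9, -0.0, -90.0]
contact_force: [-0.5, 0.8, 0.0]
gripper_width: 0.0432
gripper_force: 12.0
```

Call:
{"op": "carry_out", "data": {
  "targets": [
    [-0.07,0.06,0,0,0,0],
    [-0.06,0.05,0,0,0,0],
    [-0.04,0.03,0,0,0,0],
    [0,0,0,0,0,0],
    [0,0,0,0,0,0]
  ]
}}

```text
time_s: 5.1
tcp_pos: [0.4353, 0.1677, 0.1919]
eef_rot: [179.9, -0.0, -90.0]
contact_force: [0.8, 0.2, -0.1]
gripper_width: 0.0438
gripper_force: 12.0
```

Run:
```python
from plant import r
import cv2
a=r.capture("scene")[:,:,::-1];b=r.capture("side")[:,:,::-1]
cv2.imwrite("pics/p1.png",cv2.hconcat([cv2.resize(a[50:250,250:450],(400,400)),cv2.resize(b[120:320,150:350],(400,400))]))
s=r.get_state();print(s['tcp_pos'],s['eef_rot'],s['time_s'],s['gripper_width'])
```

```text
[0.43586945 0.16742213 0.19210533] [ 1.79959176e+02 -3.60098496e-02 -9.00343273e+01] 5.2 0.04355477721264012
```

View pics/p1.png

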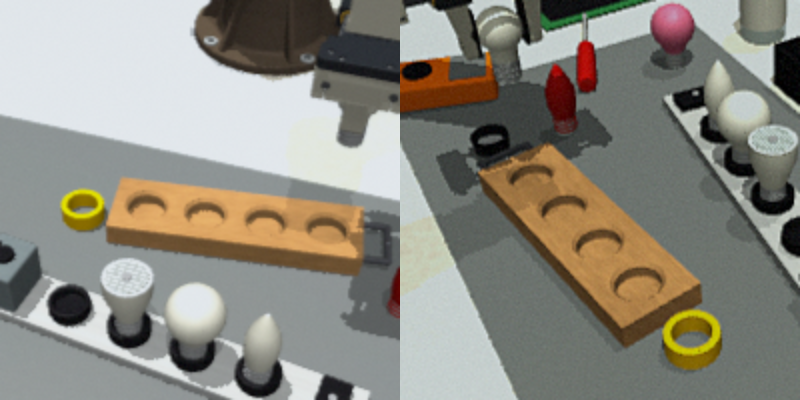

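The ball hangs upright and its socket is empty. Pocket centres from this picture: scene (413,164), (383,160), (353,157), (323,153); side (215,208), (232,223), (248,241), (269,262). I'll cross-check the pockets with these.

Run:
```python
from h import *
from plant import r
a=r.camera_info("scene");b=r.camera_info("side")
S=[(413.5,164.5),(383,160.5),(353,157),(323.5,153)];D=[(215.5,208.5),(232,223.5),(248.5,241.5),(269.5,262.5)]
for u,v in zip(S,D):print(plane(a,u,.028)[:2].round(4),plane(b,v,.028)[:2].round(4),tri([ray(a,u),ray(b,v)])[0].round(4))
```

```text
[0.4387 0.1687] [0.4336 0.1604] [0.4346 0.168  0.0232]
[0.4483 0.1001] [0.4458 0.0945] [0.4463 0.0992 0.025 ]
[0.4594 0.0317] [0.4535 0.0263] [0.4549 0.0307 0.0238]
[ 0.4687 -0.0375] [ 0.4643 -0.0468] [ 0.4652 -0.0403  0.0229]
```

Call:
{"op": "carry_out", "data": {
  "targets": [
    [0,0,0.03,0,0,0],
    [0,0,0.08,0,0,0],
    [0,0,0.08,0,0,0],
    [0,0,0.056,0,0,0],
    [0,0,0.02,0,0,0]
  ]
}}

```text
time_s: 5.82
tcp_pos: [0.4349, 0.1664, 0.0572]
eef_rot: [179.8, -0.2, -90.1]
contact_force: [-0.3, 0.2, -1.4]
gripper_width: 0.0436
gripper_force: 12.0
```

Call:
{"op": "carry_out", "data": {
  "targets": [
    [0,0,0.004,0,0,0],
    [0,0,0.003,0,0,0],
    [0,0,0.002,0,0,0],
    [0,0,0,0,0,0]
  ]
}}

```text
time_s: 6.32
tcp_pos: [0.4362, 0.1682, 0.0556]
eef_rot: [-180.0, 0.0, -90.0]
contact_force: [0.3, -0.1, -0.3]
gripper_width: 0.0432
gripper_force: 12.0
```

No contact yet, so I'll keep lowering gently.

Call:
{"op": "carry_out", "data": {
  "targets": [
    [0,0,0.002,0,0,0],
    [0,0,0.001,0,0,0],
    [0,0,0.001,0,0,0],
    [0,0,0,0,0,0]
  ]
}}

```text
time_s: 6.82
tcp_pos: [0.4361, 0.1681, 0.0535]
eef_rot: [-180.0, 0.0, -90.0]
contact_force: [-2.4, -1.0, 6.2]
gripper_width: 0.0436
gripper_force: 12.0
```

Call:
{"op": "carry_out", "data": {
  "targets": [
    [0,0,0,0,0,0],
    [0,0,0,0,0,0],
    [0,0,0,0,0,0],
    [0,0,0,0,0,0]
  ],
  "hand": 1
}}

```text
time_s: 7.32
tcp_pos: [0.436, 0.168, 0.053]
eef_rot: [180.0, -0.0, -90.0]
contact_force: [-0.6, 0.9, 0.6]
gripper_width: 0.0781
gripper_force: 0.0
```

Call:
{"op": "carry_out", "data": {
  "targets": [
    [0,0,-0.03,0,0,0],
    [0,0,-0.08,0,0,0],
    [0,0,-0.11,0,0,0],
    [0,0,-0.06,0,0,0],
    [0,0,0,0,0,0]
  ]
}}

```text
time_s: 7.95
tcp_pos: [0.4372, 0.1689, 0.1957]
eef_rot: [-179.8, 0.2, -90.0]
contact_force: [-0.6, -0.4, 0.1]
gripper_width: 0.0876
gripper_force: 0.0
```

Run:
```python
from plant import r
import cv2
a=r.capture("scene")[:,:,::-1];b=r.capture("side")[:,:,::-1]
cv2.imwrite("pics/p2.png",cv2.hconcat([cv2.resize(a[100:200,340:440],(400,400)),cv2.resize(b[140:260,170:290],(400,400))]))
```

```text
(no output)
```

View pics/p2.png

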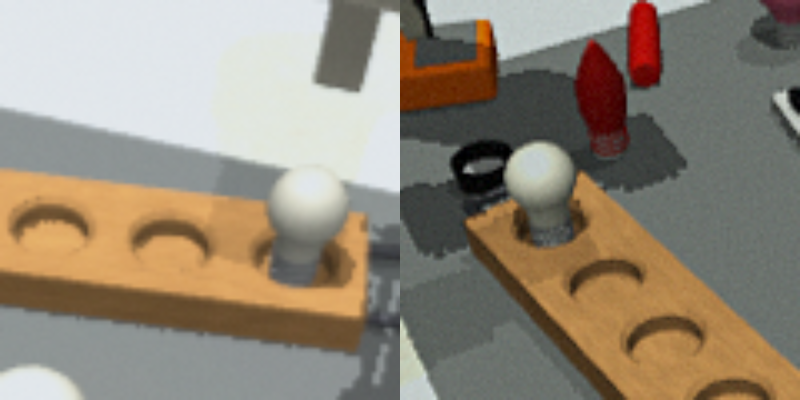

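Run:
```python
from h import *
from plant import r
a=r.camera_info("scene");b=r.camera_info("side")
p,e=tri([ray(a,(417.2,151.2)),ray(b,(212.3,193.4))]);print(p.round(4),e)
print("cap", plane(a,(413.2,168),.03)[:2],plane(b,(170+151*.3,140+232*.3),.03)[:2])
```

```text
[0.4348 0.1687 0.0638] [np.float64(1.2970310345163913), np.float64(1.2970310345164262)]
cap [0.45227913 0.17013763] [0.43141542 0.15438163]
```

The ball centre triangulates to (.435,.169,.064); expected was (.436,.168,.065), so it is seated. Next is the reflector.

Call:
{"op": "carry_out", "data": {
  "targets": [
    [0.03,-0.04,0,0,0,0],
    [0.06,-0.075,0,0,0,0],
    [0.07,-0.085,0,0,0,0],
    [0.07,-0.085,0,0,0,0],
    [0.06,-0.075,0,0,0,0]
  ]
}}

```text
time_s: 8.68
tcp_pos: [0.6166, 0.0213, 0.191]
eef_rot: [179.8, -0.0, -90.0]
contact_force: [0.5, 1.1, 0.5]
gripper_width: 0.0879
gripper_force: 0.0
```

Call:
{"op": "carry_out", "data": {
  "targets": [
    [0.041,-0.05,0,0,0,0],
    [0,0,0.08,0,0,0],
    [0,0,0.1,0,0,0],
    [0,0,0.055,0,0,0],
    [0,0,0,0,0,0]
  ]
}}

```text
time_s: 9.3
tcp_pos: [0.6384, 0.0018, 0.0715]
eef_rot: [179.6, -0.1, -90.0]
contact_force: [0.1, -0.0, 0.2]
gripper_width: 0.088
gripper_force: 0.0
```

Run:
```python
from h import *
from plant import r
a=r.camera_info("scene");b=r.camera_info("side")
def pr(i,p):
    q=np.array(i['K'])@Ro.from_euler('xyz',i['attitude'],degrees=True).inv().apply(np.array(p)-i['eye']);return (q[:2]/q[2])
for z in(.03,.065):
    p=pr(a,[.436,.168,z]);q=pr(b,[.436,.168,z])
    print(z,p,((p-[340,100])*4),q,(q-[170,140])/.3+[400,0])
```

```text
0.03 [413.57629513 163.01468239] [294.30518052 252.05872958] [215.21528963 205.5602919 ] [550.71763209 218.53430633]
0.065 [416.44842965 151.47889163] [305.79371861 205.91556653] [212.34956457 192.54214682] [541.16521523 175.14048941]
```

The projection confirms the ball is upright. Now I'll grip the reflector.

Call:
{"op": "carry_out", "data": {
  "targets": [
    [0,0,0,0,0,0],
    [0,0,0,0,0,0]
  ]
}}

```text
time_s: 9.55
tcp_pos: [0.6419, 0.0028, 0.077]
eef_rot: [-179.9, 0.0, -90.0]
contact_force: [-0.1, 0.3, 0.3]
gripper_width: 0.0876
gripper_force: 0.0
```

Call:
{"op": "carry_out", "data": {
  "targets": [
    [0,0,0,0,0,0],
    [0,0,0,0,0,0],
    [0,0,0,0,0,0],
    [0,0,0,0,0,0],
    [0,0,0,0,0,0]
  ],
  "hand": 0,
  "squeeze": 12
}}

```text
time_s: 10.18
tcp_pos: [0.641, 0.0025, 0.0756]
eef_rot: [180.0, -0.0, -90.0]
contact_force: [-1.2, 1.2, 0.7]
gripper_width: 0.049
gripper_force: 12.0
```

Call:
{"op": "carry_out", "data": {
  "targets": [
    [0,0,-0.03,0,0,0],
    [0,0,-0.07,0,0,0],
    [0,0,-0.08,0,0,0],
    [0,0,-0.06,0,0,0],
    [0,0,-0.02,0,0,0]
  ]
}}

```text
time_s: 10.8
tcp_pos: [0.642, 0.0026, 0.2088]
eef_rot: [-179.8, 0.1, -90.0]
contact_force: [-0.2, 0.6, -1.3]
gripper_width: 0.0493
gripper_force: 12.0
```

Call:
{"op": "carry_out", "data": {
  "targets": [
    [-0.015,0.03,0,0,0,0],
    [-0.035,0.07,0,0,0,0],
    [-0.045,0.09,0,0,0,0],
    [-0.045,0.09,0,0,0,0],
    [-0.035,0.07,0,0,0,0]
  ]
}}

```text
time_s: 11.42
tcp_pos: [0.4628, 0.0901, 0.2042]
eef_rot: [179.9, -0.0, -90.0]
contact_force: [0.3, 1.9, -0.4]
gripper_width: 0.0492
gripper_force: 12.0
```

Call:
{"op": "carry_out", "data": {
  "targets": [
    [-0.017,0.038,0,0,0,0],
    [0,0,0,0,0,0],
    [0,0,0.03,0,0,0],
    [0,0,0.08,0,0,0],
    [0,0,0.08,0,0,0]
  ]
}}

```text
time_s: 12.05
tcp_pos: [0.4469, 0.0978, 0.1083]
eef_rot: [180.0, -0.0, -90.1]
contact_force: [0.1, 0.0, -1.6]
gripper_width: 0.0493
gripper_force: 12.0
```

Call:
{"op": "carry_out", "data": {
  "targets": [
    [0,0,0.056,0,0,0],
    [0,0,0.025,0,0,0],
    [0,0,0,0,0,0],
    [0,0,0.003,0,0,0],
    [0,0,0,0,0,0]
  ]
}}

```text
time_s: 12.68
tcp_pos: [0.4475, 0.0988, 0.0693]
eef_rot: [-179.9, 0.1, -90.0]
contact_force: [-0.7, -0.2, -0.6]
gripper_width: 0.049
gripper_force: 12.0
```

Call:
{"op": "carry_out", "data": {
  "targets": [
    [0,0,0.002,0,0,0],
    [0,0,0.001,0,0,0],
    [0,0,0.001,0,0,0],
    [0,0,0.001,0,0,0],
    [0,0,0,0,0,0]
  ]
}}

```text
time_s: 13.3
tcp_pos: [0.447, 0.0985, 0.0664]
eef_rot: [-180.0, -0.0, -90.0]
contact_force: [-2.9, 0.4, 5.6]
gripper_width: 0.0489
gripper_force: 12.0
```

Call:
{"op": "carry_out", "data": {
  "targets": [
    [0,0,0,0,0,0],
    [0,0,0,0,0,0],
    [0,0,0,0,0,0],
    [0,0,0,0,0,0],
    [0,0,-0.02,0,0,0]
  ],
  "hand": 1
}}

```text
time_s: 13.92
tcp_pos: [0.4465, 0.0981, 0.0759]
eef_rot: [179.9, -0.1, -90.0]
contact_force: [-0.8, 0.0, -0.8]
gripper_width: 0.0871
gripper_force: 0.0
```

Call:
{"op": "carry_out", "data": {
  "targets": [
    [0,0,-0.06,0,0,0],
    [0,0,-0.1,0,0,0],
    [0,0,-0.1,0,0,0],
    [0,0,0,0,0,0],
    [0.005,-0.05,0,0,0,0]
  ]
}}

```text
time_s: 14.55
tcp_pos: [0.4714, 0.0961, 0.2075]
eef_rot: [-179.9, 0.1, -89.9]
contact_force: [0.3, 0.7, 0.6]
gripper_width: 0.0882
gripper_force: 0.0
```

Call:
{"op": "carry_out", "data": {
  "targets": [
    [0.011,-0.09,0,0,0,0],
    [0.011,-0.09,0,0,0,0],
    [0.011,-0.09,0,0,0,0],
    [0.011,-0.084,0,0,0,0],
    [0,0,0,0,0,0]
  ]
}}

```text
time_s: 15.18
tcp_pos: [0.6506, 0.0732, 0.2042]
eef_rot: [179.9, -0.1, -90.1]
contact_force: [-1.2, -0.2, -0.4]
gripper_width: 0.0875
gripper_force: 0.0
```

Run:
```python
from plant import r
import cv2
a=r.capture("scene")[:,:,::-1];b=r.capture("side")[:,:,::-1]
cv2.imwrite("pics/p3.png",cv2.hconcat([cv2.resize(a[110:260,290:440],(400,400)),cv2.resize(b[130:280,170:370],(533,400))[:,:400]]))
s=r.get_state();print(s['tcp_pos'],s['time_s'])
```

```text
[0.64844803 0.07361858 0.20501025] 15.275
```

View pics/p3.png

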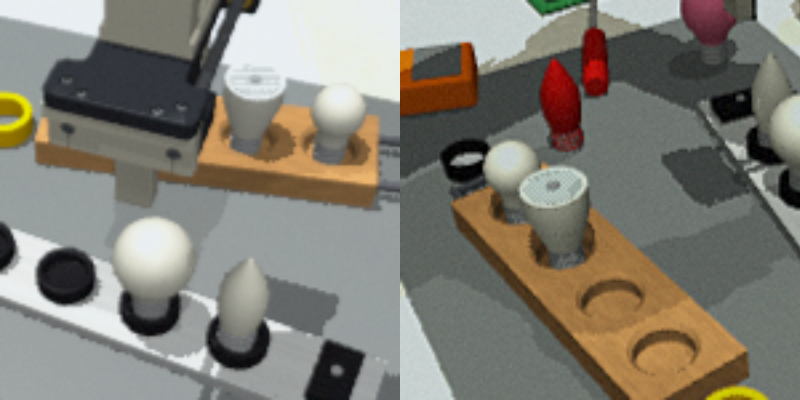

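The ball and reflector stand in pockets 1 and 2, and the gripper is above the globe. I'll go down and grip it.

Call:
{"op": "carry_out", "data": {
  "targets": [
    [0,0,0.08,0,0,0],
    [0,0,0.1,0,0,0],
    [0,0,0.07,0,0,0],
    [0,0,0.027,0,0,0],
    [0,0,0,0,0,0]
  ]
}}

```text
time_s: 15.9
tcp_pos: [0.6485, 0.0741, 0.0677]
eef_rot: [180.0, -0.0, -90.0]
contact_force: [-0.6, 0.4, 0.3]
gripper_width: 0.0875
gripper_force: 0.0
```

Call:
{"op": "carry_out", "data": {
  "targets": [
    [0,0,0,0,0,0],
    [0,0,0,0,0,0],
    [0,0,0,0,0,0],
    [0,0,0,0,0,0],
    [0,0,0,0,0,0]
  ],
  "hand": 0,
  "squeeze": 12
}}

```text
time_s: 16.52
tcp_pos: [0.6492, 0.074, 0.0682]
eef_rot: [-180.0, 0.0, -90.0]
contact_force: [-1.8, -0.2, 5.3]
gripper_width: 0.0586
gripper_force: 12.0
```

Call:
{"op": "carry_out", "data": {
  "targets": [
    [0,0,-0.03,0,0,0],
    [0,0,-0.07,0,0,0],
    [0,0,-0.08,0,0,0],
    [0,0,-0.06,0,0,0],
    [0,0,-0.02,0,0,0]
  ]
}}

```text
time_s: 17.15
tcp_pos: [0.6499, 0.0742, 0.2005]
eef_rot: [-179.8, 0.1, -90.0]
contact_force: [-0.2, -0.1, -1.1]
gripper_width: 0.0584
gripper_force: 12.0
```

Call:
{"op": "carry_out", "data": {
  "targets": [
    [0.007,0.03,0,0,0,0],
    [0.016,0.07,0,0,0,0],
    [0.021,0.09,0,0,0,0],
    [0.021,0.09,0,0,0,0],
    [0.016,0.07,0,0,0,0]
  ]
}}

```text
time_s: 17.77
tcp_pos: [0.4706, 0.0323, 0.196]
eef_rot: [179.8, -0.0, -90.0]
contact_force: [-0.0, 0.6, -0.8]
gripper_width: 0.0578
gripper_force: 12.0
```

Call:
{"op": "carry_out", "data": {
  "targets": [
    [0.009,0.034,0,0,0,0],
    [0,0,0,0,0,0],
    [0,0,0.03,0,0,0],
    [0,0,0.08,0,0,0],
    [0,0,0.08,0,0,0]
  ]
}}

```text
time_s: 18.4
tcp_pos: [0.4575, 0.0291, 0.1004]
eef_rot: [180.0, -0.0, -90.0]
contact_force: [-0.4, 0.2, -0.9]
gripper_width: 0.058
gripper_force: 12.0
```

Call:
{"op": "carry_out", "data": {
  "targets": [
    [0,0,0.056,0,0,0],
    [0,0,0.025,0,0,0],
    [0,0,0,0,0,0],
    [0,0,0.003,0,0,0],
    [0,0,0,0,0,0]
  ]
}}

```text
time_s: 19.02
tcp_pos: [0.4575, 0.0292, 0.0613]
eef_rot: [-179.9, 0.0, -90.0]
contact_force: [0.8, -0.2, -1.1]
gripper_width: 0.0581
gripper_force: 12.0
```

Call:
{"op": "carry_out", "data": {
  "targets": [
    [0,0,0.001,0,0,0],
    [0,0,0.001,0,0,0],
    [0,0,0.001,0,0,0],
    [0,0,0,0,0,0]
  ]
}}

```text
time_s: 19.52
tcp_pos: [0.457, 0.029, 0.0591]
eef_rot: [-180.0, 0.0, -90.0]
contact_force: [0.9, 0.1, 0.2]
gripper_width: 0.0585
gripper_force: 12.0
```

Call:
{"op": "carry_out", "data": {
  "targets": [
    [0,0,0.001,0,0,0],
    [0,0,0.001,0,0,0],
    [0,0,0,0,0,0]
  ]
}}

```text
time_s: 19.9
tcp_pos: [0.4571, 0.029, 0.0586]
eef_rot: [-180.0, -0.0, -90.0]
contact_force: [-3.1, -0.1, 8.0]
gripper_width: 0.0583
gripper_force: 12.0
```

Call:
{"op": "carry_out", "data": {
  "targets": [
    [0,0,0,0,0,0],
    [0,0,0,0,0,0],
    [0,0,0,0,0,0],
    [0,0,0,0,0,0],
    [0,0,-0.02,0,0,0]
  ],
  "hand": 1
}}

```text
time_s: 20.52
tcp_pos: [0.4564, 0.0287, 0.0678]
eef_rot: [179.9, -0.0, -90.0]
contact_force: [0.1, 0.9, -1.0]
gripper_width: 0.0872
gripper_force: 0.0
```

Call:
{"op": "carry_out", "data": {
  "targets": [
    [0,0,-0.06,0,0,0],
    [0,0,-0.1,0,0,0],
    [0,0,-0.12,0,0,0],
    [0,0,0,0,0,0],
    [-0.03,-0.05,0,0,0,0]
  ]
}}

```text
time_s: 21.15
tcp_pos: [0.4814, 0.0437, 0.2097]
eef_rot: [-179.9, 0.1, -90.0]
contact_force: [0.3, 0.6, 0.5]
gripper_width: 0.0876
gripper_force: 0.0
```

Call:
{"op": "carry_out", "data": {
  "targets": [
    [-0.05,-0.09,0,0,0,0],
    [-0.05,-0.09,0,0,0,0],
    [-0.05,-0.09,0,0,0,0],
    [-0.047,-0.079,0,0,0,0],
    [0,0,0,0,0,0]
  ]
}}

```text
time_s: 21.78
tcp_pos: [0.658, 0.1437, 0.206]
eef_rot: [179.9, -0.1, -90.0]
contact_force: [-1.4, 0.1, -1.1]
gripper_width: 0.0876
gripper_force: 0.0
```

Call:
{"op": "carry_out", "data": {
  "targets": [
    [0,0,0.08,0,0,0],
    [0,0,0.1,0,0,0],
    [0,0,0,0,0,0]
  ]
}}

```text
time_s: 22.15
tcp_pos: [0.6532, 0.141, 0.1143]
eef_rot: [179.6, -0.2, -90.0]
contact_force: [-0.7, 0.4, -0.2]
gripper_width: 0.088
gripper_force: 0.0
```

Run:
```python
from plant import r
import cv2
a=r.capture("scene")[:,:,::-1];b=r.capture("side")[:,:,::-1]
cv2.imwrite("pics/p4.png",cv2.hconcat([cv2.resize(a[110:260,290:440],(400,400)),cv2.resize(b[130:280,190:340],(400,400))]))
s=r.get_state();print(s['tcp_pos'],s['time_s'])
```

```text
[0.65678909 0.14232113 0.11944532] 22.25
```

View pics/p4.png

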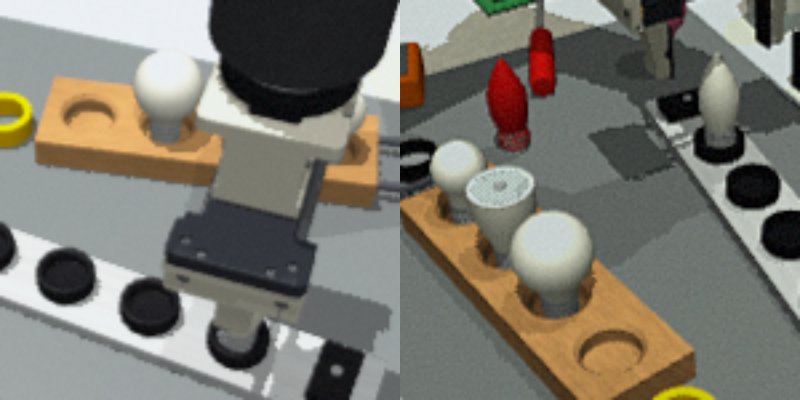

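Three lamps are standing in the tray. Last, I'll check the candle's socket position: scene (379,238), side (310,183), tip at side (309,151).

Run:
```python
from h import *
from plant import r
a=r.camera_info("scene");b=r.camera_info("side")
print(plane(a,(379.2,238.6),.031),plane(b,(309.6,183.6),.031),tri([ray(a,(379.2,238.6)),ray(b,(309.6,183.6))]),plane(b,(308.9,151.4),.113))
```

```text
[0.66531639 0.14379355 0.031     ] [0.64949726 0.13021967 0.031     ] (array([0.65705754, 0.14344045, 0.02001802]), [np.float64(0.4881997438193531), np.float64(0.4881997438194802)]) [0.65367814 0.13524067 0.113     ]
```

Call:
{"op": "carry_out", "data": {
  "targets": [
    [0,0,0.05,0,0,0],
    [0,0,0.05,0,0,0],
    [0,0,0.017,0,0,0],
    [0,0,0,0,0,0],
    [0,0,0,0,0,0]
  ]
}}

```text
time_s: 22.88
tcp_pos: [0.6575, 0.1428, 0.0614]
eef_rot: [-179.9, 0.0, -90.0]
contact_force: [-0.3, 0.2, -0.1]
gripper_width: 0.0878
gripper_force: 0.0
```

Call:
{"op": "carry_out", "data": {
  "targets": [
    [0,0,0,0,0,0],
    [0,0,0,0,0,0],
    [0,0,0,0,0,0],
    [0,0,0,0,0,0],
    [0,0,0,0,0,0]
  ],
  "hand": 0,
  "squeeze": 12
}}

```text
time_s: 23.5
tcp_pos: [0.6565, 0.1424, 0.0595]
eef_rot: [180.0, -0.0, -90.0]
contact_force: [0.9, 0.3, -0.8]
gripper_width: 0.043
gripper_force: 0.0
```

Call:
{"op": "carry_out", "data": {
  "targets": [
    [0,0,-0.03,0,0,0],
    [0,0,-0.07,0,0,0],
    [0,0,-0.08,0,0,0],
    [0,0,-0.06,0,0,0],
    [0,0,-0.04,0,0,0]
  ]
}}

```text
time_s: 24.12
tcp_pos: [0.657, 0.1426, 0.2027]
eef_rot: [-179.8, 0.1, -90.0]
contact_force: [-0.0, -0.4, -1.1]
gripper_width: 0.0341
gripper_force: 12.0
```

The fingers were still closing when the lift began, so the candle may be gripped a few mm higher than planned. The 34 mm width still fits the straight band. I'll carry it over pocket 4 and measure before lowering.

Call:
{"op": "carry_out", "data": {
  "targets": [
    [0.025,0.027,0,0,0,0],
    [0.05,0.05,0,0,0,0],
    [0.07,0.07,0,0,0,0],
    [0.07,0.07,0,0,0,0],
    [0.07,0.07,0,0,0,0]
  ]
}}

```text
time_s: 24.75
tcp_pos: [0.5119, -0.001, 0.2006]
eef_rot: [-179.9, 0.0, -90.0]
contact_force: [0.1, -0.9, 0.1]
gripper_width: 0.0344
gripper_force: 12.0
```

Call:
{"op": "carry_out", "data": {
  "targets": [
    [0.05,0.06,0,0,0,0],
    [0.03,0.03,0,0,0,0],
    [0,0,0,0,0,0],
    [0,0,0.08,0,0,0],
    [0,0,0,0,0,0]
  ]
}}

```text
time_s: 25.38
tcp_pos: [0.467, -0.04, 0.1578]
eef_rot: [179.7, -0.1, -90.0]
contact_force: [0.6, -0.4, 0.6]
gripper_width: 0.0346
gripper_force: 12.0
```

Run:
```python
from h import *
from plant import r
s=r.get_state();print(s['tcp_pos'],s['time_s'],s['gripper_width'])
a=r.camera_info("scene");b=r.camera_info("side")
def pr(i,p):
    q=np.array(i['K'])@Ro.from_euler('xyz',i['attitude'],degrees=True).inv().apply(np.array(p)-i['eye']);return (q[:2]/q[2])
x,y,z=s['tcp_pos'];B=[]
for n,i in(("scene",a),("side",b)):
    im=np.ascontiguousarray(r.capture(n)[:,:,::-1]);c=pr(i,[x,y,z-.039]).round().astype(int)
    o=c-40;t=cv2.resize(im[o[1]:o[1]+80,o[0]:o[0]+80],(400,400),interpolation=cv2.INTER_CUBIC)
    for d in(0,-.005,-.010):
        q=((pr(i,[x,y,z+.011-.050+d])-o+.5)*5).astype(int);cv2.line(t,(q[0]+30,q[1]),(q[0]+60,q[1]),(0,0,255),1)
        print(n,d,q)
    B.append(t);print(o)
cv2.imwrite("pics/p5.png",cv2.hconcat(B))
```

```text
[ 0.46695602 -0.03995474  0.1577577 ] 25.375 0.03458143010147964
scene 0 [200 202]
scene -0.005 [200 211]
scene -0.01 [200 220]
[283  81]
side 0 [204 204]
side -0.005 [205 215]
side -0.01 [206 226]
[224 182]
```

View pics/p5.png

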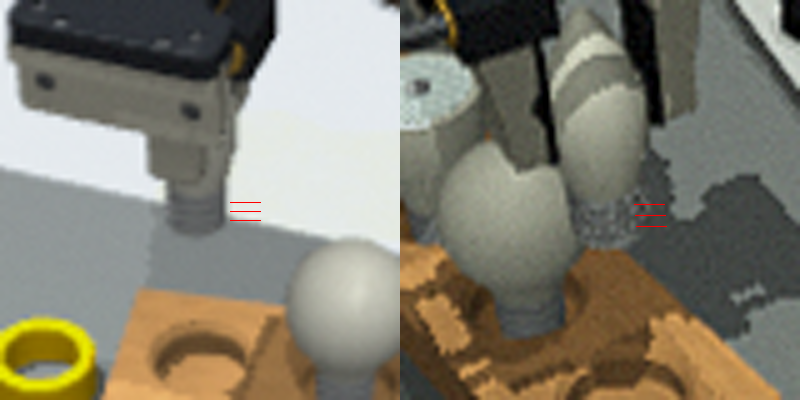

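The candle hangs upright. Its cap bottom is at about (195,233) in the scene crop and (606,247) in the side crop, so its foot sits 2–10 mm lower than planned. I'll lower by feel in half-millimetre steps.

Call:
{"op": "carry_out", "data": {
  "targets": [
    [0,0,0.04,0,0,0],
    [0,0,0.08,0,0,0],
    [0,0,0.05,0,0,0],
    [0,0,0.02,0,0,0],
    [0,0,0,0,0,0]
  ]
}}

```text
time_s: 26.1
tcp_pos: [0.4687, -0.0398, 0.0651]
eef_rot: [-180.0, -0.0, -90.0]
contact_force: [0.7, 0.0, -0.8]
gripper_width: 0.0346
gripper_force: 12.0
```

Call:
{"op": "carry_out", "data": {
  "targets": [
    [0,0,0.001,0,0,0],
    [0,0,0.001,0,0,0],
    [0,0,0,0,0,0]
  ]
}}

```text
time_s: 26.48
tcp_pos: [0.4683, -0.0399, 0.0641]
eef_rot: [-179.9, 0.0, -90.0]
contact_force: [0.2, 0.2, -0.8]
gripper_width: 0.0347
gripper_force: 12.0
```

Call:
{"op": "carry_out", "data": {
  "targets": [
    [0,0,0.001,0,0,0],
    [0,0,0.001,0,0,0],
    [0,0,0,0,0,0]
  ]
}}

```text
time_s: 26.85
tcp_pos: [0.4679, -0.04, 0.0625]
eef_rot: [180.0, -0.0, -90.0]
contact_force: [-0.9, 1.0, -0.7]
gripper_width: 0.0343
gripper_force: 12.0
```

Call:
{"op": "carry_out", "data": {
  "targets": [
    [0,0,0.001,0,0,0],
    [0,0,0.001,0,0,0],
    [0,0,0,0,0,0]
  ]
}}

```text
time_s: 27.22
tcp_pos: [0.468, -0.04, 0.0615]
eef_rot: [180.0, -0.0, -90.0]
contact_force: [0.1, -0.5, -0.6]
gripper_width: 0.0344
gripper_force: 12.0
```

Call:
{"op": "carry_out", "data": {
  "targets": [
    [0,0,0.001,0,0,0],
    [0,0,0.001,0,0,0],
    [0,0,0,0,0,0]
  ]
}}

```text
time_s: 27.6
tcp_pos: [0.4682, -0.04, 0.0611]
eef_rot: [-180.0, -0.0, -90.0]
contact_force: [-1.1, -0.1, 7.3]
gripper_width: 0.0344
gripper_force: 12.0
```

Call:
{"op": "carry_out", "data": {
  "targets": [
    [0,0,0.001,0,0,0],
    [0,0,0.001,0,0,0],
    [0,0,0,0,0,0]
  ]
}}

```text
time_s: 27.98
tcp_pos: [0.4688, -0.04, 0.0607]
eef_rot: [-179.9, -0.0, -90.0]
contact_force: [-2.7, 0.7, 12.8]
gripper_width: 0.0345
gripper_force: 12.0
```

Call:
{"op": "carry_out", "data": {
  "targets": [
    [0,0,-0.001,0,0,0],
    [0,0,0,0,0,0]
  ]
}}

```text
time_s: 28.22
tcp_pos: [0.4687, -0.04, 0.0608]
eef_rot: [-179.9, -0.0, -90.0]
contact_force: [-0.2, 0.0, 7.2]
gripper_width: 0.0346
gripper_force: 12.0
```

Run:
```python
from plant import r
import cv2
a=r.capture("scene")[:,:,::-1];b=r.capture("side")[:,:,::-1]
cv2.imwrite("pics/p6.png",cv2.hconcat([cv2.resize(a[110:180,290:360],(400,400),interpolation=cv2.INTER_CUBIC),cv2.resize(b[210:280,235:305],(400,400),interpolation=cv2.INTER_CUBIC)]))
```

```text
(no output)
```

View pics/p6.png

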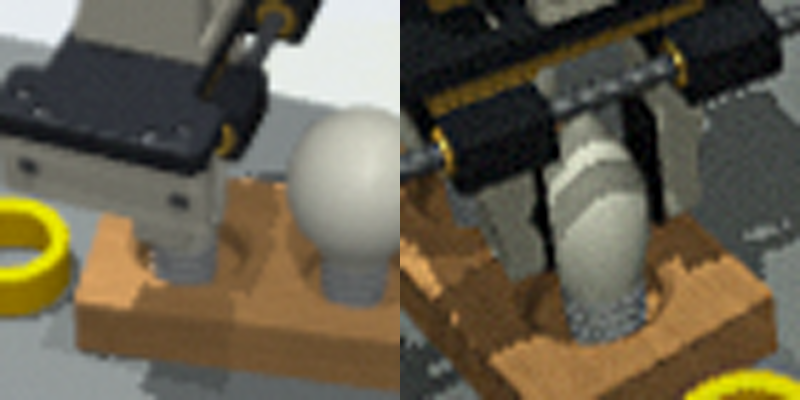

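The lamp lifted about 10 mm in the row before the fingers closed. That matches both the side-view estimate and the contact height, so the candle is on the floor of pocket 4. I'll release and withdraw.

Call:
{"op": "carry_out", "data": {
  "targets": [
    [0,0,0,0,0,0],
    [0,0,0,0,0,0],
    [0,0,0,0,0,0],
    [0,0,0,0,0,0],
    [0,0,0,0,0,0]
  ],
  "hand": 1
}}

```text
time_s: 28.95
tcp_pos: [0.4679, -0.04, 0.06]
eef_rot: [180.0, -0.0, -90.0]
contact_force: [0.7, -0.2, -0.5]
gripper_width: 0.0786
gripper_force: 0.0
```

Call:
{"op": "carry_out", "data": {
  "targets": [
    [0,0,-0.03,0,0,0],
    [0,0,-0.08,0,0,0],
    [0,0,-0.1,0,0,0],
    [0,0,-0.1,0,0,0],
    [0,0,-0.1,0,0,0]
  ]
}}

```text
time_s: 29.58
tcp_pos: [0.4676, -0.0401, 0.2669]
eef_rot: [-180.0, 0.0, -90.0]
contact_force: [1.4, 0.3, -0.2]
gripper_width: 0.0878
gripper_force: 0.0
```

Call:
{"op": "carry_out", "data": {
  "targets": [
    [0.06,-0.08,0,0,0,0],
    [0.06,-0.08,0,0,0,0],
    [0.06,-0.08,0,0,0,0],
    [0,0,0,0,0,0],
    [0,0,0,0,0,0]
  ]
}}

```text
time_s: 30.2
tcp_pos: [0.5875, -0.1301, 0.2643]
eef_rot: [179.9, 0.0, -90.0]
contact_force: [-0.3, 0.4, -0.4]
gripper_width: 0.0874
gripper_force: 0.0
```

Run:
```python
from plant import r
import cv2
a=r.capture("scene")[:,:,::-1];b=r.capture("side")[:,:,::-1]
cv2.imwrite("pics/p7.png",cv2.hconcat([cv2.resize(a[100:220,290:450],(533,400))[:,:500],cv2.resize(b[150:290,190:295],(300,400))]))
s=r.get_state();print(s['tcp_pos'],s['time_s'])
```

```text
[ 0.58737083 -0.12958471  0.26525853] 30.3
```

View pics/p7.png

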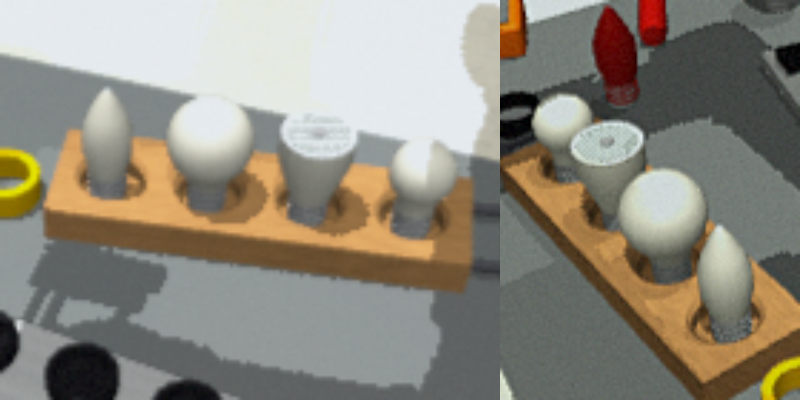

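All four lamps stand upright in order: candle (108,140), globe (210,140), reflector (318,165) and ball (422,175). I'll check the candle tip height, then hand in.

Run:
```python
from h import *
from plant import r
p,e=tri([ray(r.camera_info("scene"),(322.4,126.4)),ray(r.camera_info("side"),(267,228.7))]);print(p,e)
if abs(p[2]-.104)<.006: print(r.close_job())
```

```text
[ 0.46921756 -0.04055815  0.10464477] [np.float64(1.0746543804296702), np.float64(1.0746543804296635)]
the job is handed in; nothing more can be done
None
```

All four lamps stand upright in their tray pockets in the right order (ball, reflector, globe, candle from the handle), and the job was handed in at about 30 s; the hand-in returned no verdict.

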